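# Hold a crucible block against the swing-down stop

### The job

Swing the raised stop bar down until it rests fully in its catch. Then slide the aluminium crucible block along the cart, crucible end first, squarely against the middle of the bar's sprung rubber pad, and keep it pressed there steadily with about 10 N (pad pushed in about 12 mm, pointer in the green, never to the end of its travel), so that a colleague can screw it down: finish while still holding it pressed, block flat on the cart. Keep the crucible seated upright in its pocket, and leave the other things on the cart alone.

Things in the scene. Friction and masses are not known exactly. Their poses are not given: they have to be found in the camera images.
- frame: fixed stop frame of dark steel, origin on the cart top midway between its two posts. Its x axis is the pressing direction (roughly away from the robot), y to the left, z up. A 6 mm thick foot plate (x -19 to +31 mm, y -125 to +125 mm) joins the hinge post (y = +100 mm, 50 mm high) and the forked catch post (y = -100 mm, 36 mm long in x, 20 mm in y, cheeks 52 mm high, flared lips to 60 mm). The bar's hinge axis runs along the frame's x through (0, +100, 30) mm
- bar (a joint): angle in rad of the aluminium stop bar (16 mm thick in x, 20 mm deep) about its hinge: 0 = lying level in the catch, positive = raised (starts 0.55 to 1.0 rad, limit 1.3). It swings in the frame's y-z plane, reaches 265 mm from the hinge towards the frame's -y, and stiff hinge friction keeps it where it is left; about 1 to 4 N straight on the red end closes it, and it stops solidly at 0
- bar_grip (a point): centre of the red plastic end of the bar, a block 22 mm (frame x) by 30 mm (along the bar) by 24 mm deep, 250 mm from the hinge; with the bar down it lies at frame (0, -150, 30) mm, clear of the catch on the outside
- pad (a joint): how far the sprung pad is pushed in, in m: 0 = free, 0.025 = end of travel. Plain spring, 0.8 N per mm of travel, no preload: 10 N at 0.0125. A black pointer on the pad runs along a white-green-red scale on the bar; green is 7.5 to 17.5 mm (6 to 14 N)
- pad_face (a point): centre of the face of the black rubber pad, which is 60 mm wide (along the bar) and 24 mm high, facing the frame's -x. With the bar down and the pad free it lies at frame (-38, 0, 22) mm, and it yields along the frame's +x
- block: aluminium crucible block, 80 mm long (its x) by 60 mm wide (its y) by 36 mm high, about 0.3 to 0.6 kg, loose on the cart; origin at the centre of its underside. Its +x end, where the crucible sits, goes to the pad. The top of the -x half is bare but for two dark screw holes. It can be gripped across its 60 mm width over the -x half (x about -18 mm), or pushed on its -x end
- block_pocket (a point): centre of the floor of the block's round pocket (34 mm wide, 15 mm deep), at block (17, 0, 21) mm
- crucible: white porcelain crucible, 27 mm across at the foot, 38 mm at the rim, 36 mm high, 30 g, loose in the block's pocket with its rim 57 mm above the cart; origin at the centre of its underside
- retort_stand: bystander: black steel retort stand, base 160 x 110 mm, rod 476 mm high, its spring clip holding a glass funnel 300 mm up; origin at the centre of the base's underside
- weighing_bottle: bystander: clear glass weighing bottle with lid, 48 mm across, 70 mm high; origin at the centre of its underside
- dropping_bottle: bystander: amber dropping bottle with black rubber bulb, 42 mm across, 100 mm high; origin at the centre of its underside
- glass_rod: bystander: glass rod with black rubber tip, 200 mm long along its x, 10 mm high, lying; origin under its middle
- spare_crucible: bystander: white porcelain crucible like the one in the block, standing alone on the cart; origin at the centre of its underside
- screwdriver: bystander: screwdriver about 180 mm long, lying along its x
Not all that is in view belongs to the job. What is shaped like the block but red is not meant.

How it is judged:
On the way, in this order (a step that is already met when the one before it is completed fails the run):
1. the bar rests in its catch, the block not yet against it (value of joint bar below 0.05 rad and contact force between block and frame below 0.5 N), for 0.2 s.
2. the block is pressed squarely against the pad within the force band (value of joint bar below 0.05 rad and value of joint pad between 0.0075 and 0.0175 m and contact force between block and frame between 5.5 and 15 N and contact force between the fingers and block above 1 N and angle between the x axis of block and the x axis of frame, either way round below 0.1 rad and y of block in the frame of frame between -0.02 and 0.02 m and x of block in the frame of frame between -0.085 and -0.052 m and height (world z) of block below 0.006 m and angle between block's own z axis and vertical below 0.06 rad), for 0.3 s.
At the end, for the whole second after the job is handed in: Bar down (under 0.05 rad); fingers keep the block flat on the cart (6 mm, 0.06 rad), square (0.1 rad), within 20 mm of the pad's middle, crucible end to the pad, pad pushed in 7.5 to 17.5 mm (6 to 14 N); crucible upright in its pocket; all kept through the last second (all of step 2 and horizontal distance between crucible and block_pocket below 0.008 m and angle between crucible's own z axis and vertical below 0.2 rad and z of crucible in the frame of block below 0.027 m); the arm keeps its last pose, push and grip.
It fails at once if the pad is driven to the end of its travel (over 23.5 mm) (value of joint pad above 0.0235 m).
It fails at once if the crucible is tipped or thrown out of the block (angle between crucible's own z axis and vertical above 0.5 rad or distance between crucible and block_pocket above 0.03 m).
It fails at once if one of the other things on the cart is shifted by more than 30 mm (distance of any of retort_stand, weighing_bottle, dropping_bottle, glass_rod, spare_crucible, screwdriver from where it was at the start of the episode above 0.03 m).
It also fails if it takes over 42 s, if anything falls off the work surface, if the arm or the gripper's body presses on something with over 40 N, if the wrist force passes 120 N, or if a joint passes its speed limit or range.

### The arm

A 7-joint arm with a two-finger parallel gripper is mounted at the origin on the work surface. World frame = base frame: x ahead of the robot, y to its left, z up, the work surface at z = 0. Lengths are in m, angles in rad, forces in N, time in s.
With the tool pointing down it reaches from about 0.4 to 0.925 m from the base axis. Payload 5.6 kg.
Tool frame: the origin (TCP) lies midway between the tips of the shut fingers; the grasp point (between the pads) lies 19 mm behind it (robot.grip_point_offset is the distance from the TCP to the grasp point, in m); z points along the fingers, y is the line along which they close (so a half turn about z gives the same grasp; the last joint's range is limited). The gripper opens to 85 mm and grips with 20 to 120 N. Pads are 22 mm wide; open, the fingers measure 114 mm over their backs; the gripper's body (76 mm by 85 mm) begins 54 mm behind the grasp point. The pads swing forward as they close: fully open they stand 13 mm farther back than shut.
Start: joints at [1.099, 0.468, -0.012, 1.603, 0.006, 1.071, -0.056], TCP at [0.27, -0.591, 0.231] pointing down, gripper open.
Joint ranges: [-2.53, 2.53], [-0.31, 2.02], [-1.57, 1.55], [0.28, 2.44], [-1.29, 4.43], [0.15, 1.84], [-2.92, 2.92]. Speed limits (rad/s): [2.57, 2.57, 3.14, 3.14, 3.14, 3.14, 3.14].

### API

Orientations are given as a unit quaternion [w, x, y, z].
In Python, from bench import robot, read_camera, camera_params gives the robot as it stands. The module is installed in compiled form; this text tells all that it offers.
- The arm moves only by the tool arm_command, never from a script. Its arguments are lists of equal length, an entry for each row: "slide": the shift along the tool's x, y, z in m, a list of three; "turn": the turn, a rotation vector about the tool's x, y, z in rad, a list of three; "gripper": the closure, from 0 (fully open) to 1 (shut). A call has 1 to 12 rows; each row is the pose to reach, as a shift and turn from the pose commanded when the call began, along the tool's axes at that moment; what a row does not reach only later rows make up. A row lasts 1/10 s, in which the tool goes at most 50 mm and 8.59 degrees, less where a joint would pass 70% of its speed; a pose out of reach is approached as far as the arm can. A call with a gripper value outside its range is refused whole. The fingers move at their own pace and stop on an object; the grip force is fixed at half the most. Time passes only in rows, so rows that repeat a pose let the fingers close. It gives the time, the measured TCP pose, the force, the opening and the grip force at its end, in the units of the state.
- robot.get_state(): the state, without advancing time (a new reading comes with each control period).
- read_camera(name): name is "side" or "top"; returns the picture (384x512x3 uint8, blue, green, red); there is no depth.
- camera_params(name): a dict with "fovy" (degrees; the focal length in pixels is half the picture's height over the tangent of half this angle, whatever the lens; pixels are square), "cx", "cy" (the principal point, pixels), "rvec" (rotation vector, rad) and "tvec" (3), from world to camera coordinates, as OpenCV has them. Camera axes: x right, y down, z forward; pixel columns grow to the right and rows downward; lengths in m; the calibration is good to about 2 mm. A picture is of the moment at which its call begins. camera_params takes no time and is no camera call.
- robot.close_job(): hands the job in; it is judged then, once.
The state is a dict: "clock": time; "qpos": joint angles; "qvel": joint speeds; "tau": joint torques, N m; "eef_pos": TCP position; "orientation": TCP orientation; "contact_force": force on the tool from outside, world axes, zero at the start; "ft_torque": the same for the moment, N m; "gripper_width": opening from 0.0 (shut) to 1.0 (fully open); "gripper_force": force on a finger pad.
Only numpy, scipy, OpenCV 4.12 (cv2) and the standard library are available. Lean on these libraries where they do the work, as an engineer would, in place of code of your own. Each camera call takes 0.05 s, during which the arm holds its last target. There are 200 camera calls.

## Working session

There is one attempt and no reset: what is moved stays moved. The work goes in short steps, Python scripts to look and compute and a tool call to move; the robot and the scene stay as the last step left them, time stands still between calls to the robot, and variables do not carry over. Pictures are saved under pics/ and viewed, at most 10 in all, crops included, and the job is handed in when it is done.

Besides the shell and the picture viewer there is one more tool, called after "Request:" in YAML: its name, and indented under it one key for each argument. arm_command: Moves the arm, as the interface text tells. Its arguments: {"type":"object","properties":{"slide":{"type":"array","items":{"type":"array","items":{"type":"number"}}},"turn":{"type":"array","items":{"type":"array","items":{"type":"number"}}},"gripper":{"type":"array","items":{"type":"number"}}},"required":["slide","turn","gripper"]}

```bash
mkdir -p pics; python3 - <<'E'
from bench import robot, read_camera, camera_params
import cv2,numpy as np
for n in("side","top"):
    im=read_camera(n); cv2.imwrite(f"pics/{n}0.png",im); cv2.imwrite(f"pics/{n}0x.png",cv2.resize(im,(800,600),interpolation=cv2.INTER_CUBIC))
    p=camera_params(n); print(n,p); R=cv2.Rodrigues(np.array(p['rvec'],float))[0]; print(-R.T@np.array(p['tvec']).ravel())
s=robot.get_state(); print(s['eef_pos'],s['orientation'],s['clock'])
E
```

```text
side {'fovy': 50.01948360758433, 'cx': 253.34647244045948, 'cy': 198.34125664253412, 'rvec': array([ 2.26632563, -0.20278799,  0.09634689]), 'tvec': array([-0.5408327 ,  0.12542138,  1.10675079])}
[ 0.39466097 -0.84742004  0.81194202]
top {'fovy': 48.488481231917376, 'cx': 254.85278956643486, 'cy': 193.7176763163131, 'rvec': array([ 2.17393181, -2.21247399,  0.10067764]), 'tvec': array([0.00475163, 0.53911011, 1.39356971])}
[0.43644348 0.02283346 1.42887877]
[ 0.26998822 -0.59071375  0.23040926] [-7.80675207e-04  9.77112888e-01  2.12719864e-01 -2.32958713e-04] 0.1
```

View pics/side0x.png

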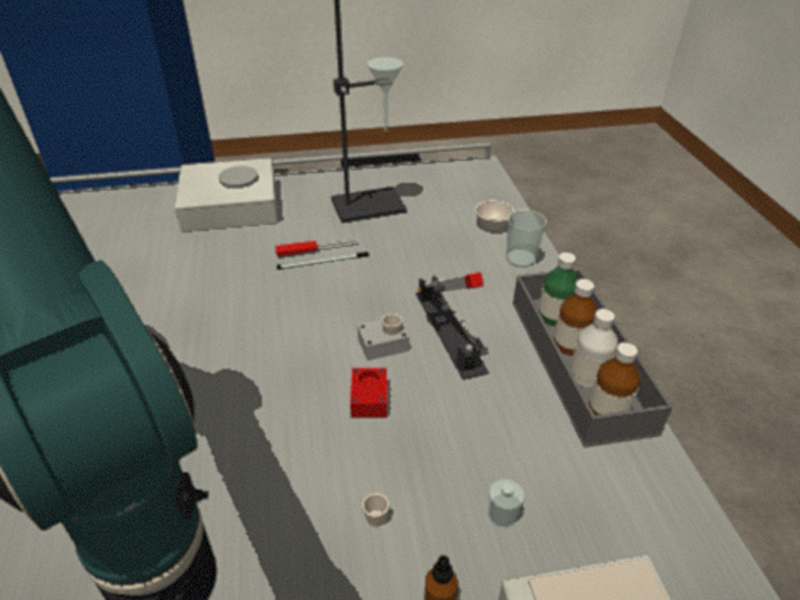

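View pics/top0x.png

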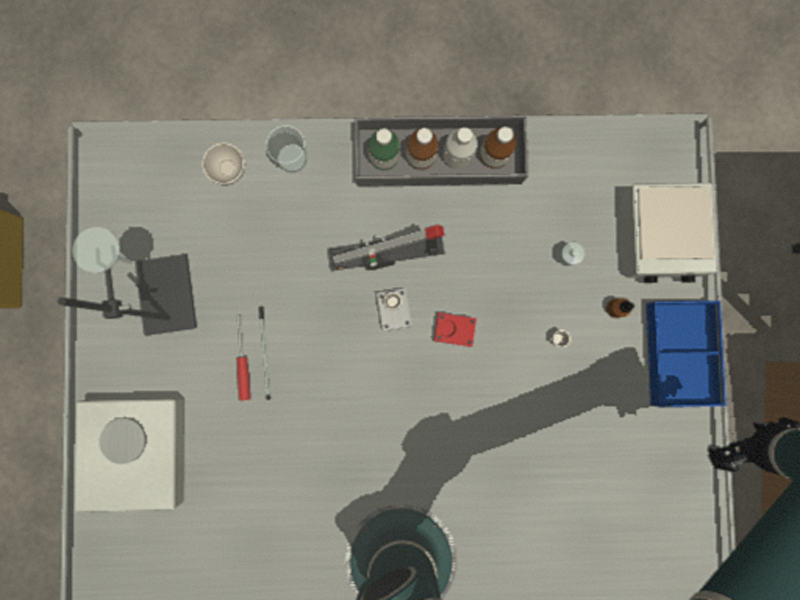

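The side view shows the raised bar, with its red end at (474,281), the frame foot from (420,290) to (475,370), and the grey block with its crucible at (385,335). In the top view the frame is at (385,250), the bar's red end at (434,232) and the block at (393,308).

Things that could be mistaken for the block: the grey block with crucible (top 393,308), the red lookalike (455,328) and the spare crucible (559,338). I choose the grey block. Things that could be mistaken for the red bar end (434,232): the red screwdriver handle (243,378) and the red block. I'll check both choices in one close crop.

```bash
python3 - <<'E'
import cv2,numpy as np
t=cv2.imread("pics/top0.png")[138:218,205:305]; s=cv2.imread("pics/side0.png")[165:275,215:325]
# top scaled 6x -> 600x480 ; side 7x... 
a=cv2.resize(t,None,fx=7,fy=7,interpolation=cv2.INTER_CUBIC); b=cv2.resize(s,(770-0,770),interpolation=cv2.INTER_CUBIC)
cv2.imwrite("pics/tcrop.png",a)
s=cv2.imread("pics/side0.png")[165:250,220:330]
cv2.imwrite("pics/scrop.png",cv2.resize(s,None,fx=7,fy=7,interpolation=cv2.INTER_CUBIC))
E
```

```text
(no output)
```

View pics/tcrop.png

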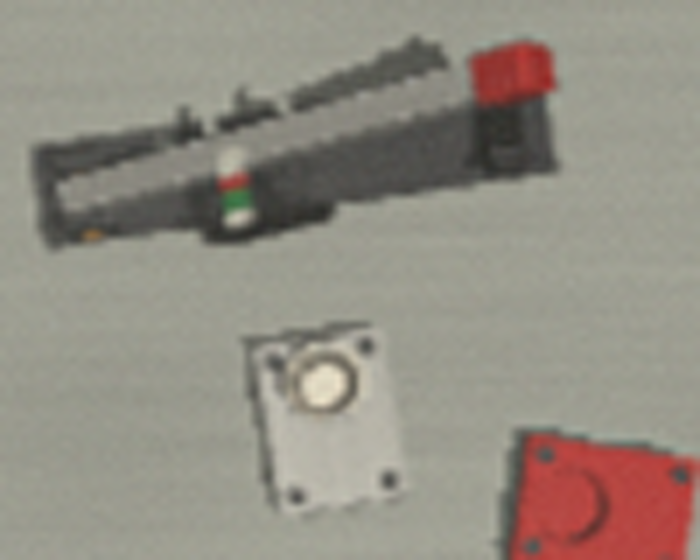

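View pics/scrop.png

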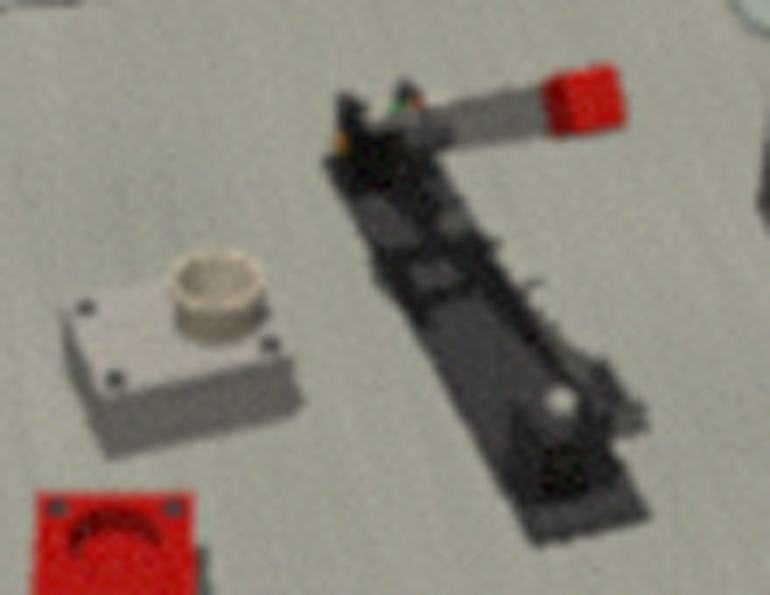

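The crops confirm the choice: the bare aluminium block carries the crucible at (325,381), the red lookalike is to its lower right, and the red bar end is at (512,72) top and (585,100) side. Next I'll fit poses from both views.

```bash
cat > h.py <<'E'
import cv2,numpy as np
from bench import camera_params
from scipy.optimize import least_squares
C={n:camera_params(n) for n in("side","top")}
def K(n):
    p=C[n]; f=192/np.tan(np.radians(p['fovy']/2)); return np.array([[f,0,p['cx']],[0,f,p['cy']],[0,0,1]])
def proj(n,P): return cv2.projectPoints(np.array(P,float).reshape(-1,3),C[n]['rvec'],C[n]['tvec'],K(n),None)[0][:,0]
def tri(a,b): # top px, side px
    M=[K(n)@np.c_[cv2.Rodrigues(C[n]['rvec'])[0],np.ravel(C[n]['tvec'])] for n in("top","side")]
    X=cv2.triangulatePoints(M[0],M[1],np.array(a,float).reshape(2,1),np.array(b,float).reshape(2,1)).ravel(); X=X[:3]/X[3]
    return X
O={'top':(205,138),'side':(220,165)}
def px(n,u): return np.array(O[n])+(np.array(u)+.5)/7-.5
def w(p,P):
    c,s=np.cos(p[2]),np.sin(p[2]); P=np.array(P,float)/1000
    return np.c_[p[0]+c*P[:,0]-s*P[:,1],p[1]+s*P[:,0]+c*P[:,1],P[:,2]]
def fit(obs,p0):
    def f(p): return np.concatenate([(proj(n,w(p,[P]))[0]-px(n,u)) for n,P,u in obs])
    r=least_squares(f,p0,loss='soft_l1'); return r.x,f(r.x).reshape(-1,2)
E
python3 - <<'E'
from h import *
np.set_printoptions(precision=4,suppress=True)
b=[('top',(40,30,36),(258,343)),('top',(40,-30,36),(382,325)),('top',(-40,-30,36),(405,490)),('top',(-40,30,36),(280,515)),('top',(17,0,57),(325,381)),
('side',(-40,30,36),(65,308)),('side',(-40,-30,0),(115,458)),('side',(40,-30,0),(300,405)),('side',(17,0,57),(219,275))]
B,r=fit(b,[.6,0,0.1]);print("block",B);print(r)
f=[('top',(-19,125,6),(48,248)),('top',(31,125,6),(35,150)),('top',(-19,-125,6),(558,172)),
('side',(-19,-125,0),(540,547)),('side',(31,-125,0),(650,520)),('side',(-19,125,6),(325,163))]
F,r=fit(f,[.7,0,0.1]);print("frame",F);print(r)
g=tri(px('top',(512,72)),px('side',(585,100)));print("grip",g)
h=w(F,[(0,100,30)])[0]; d=g-h; print("r",np.linalg.norm(d),"ang",np.arctan2(d[2],np.hypot(d[0],d[1])))
print("frame coords of grip", [d[0]*np.cos(F[2])+d[1]*np.sin(F[2]),-d[0]*np.sin(F[2])+d[1]*np.cos(F[2])+.1])
for a in np.arange(.5,1.1,.1):
    P=w(F,[(0,100-250*np.cos(a),30+250*np.sin(a))]); print(a,P,proj('top',P)-px('top',(512,72)),proj('side',P)-px('side',(585,100)))
# block holes height check
print("hole h",tri(px('top',(297,495)),px('side',(87,307))),tri(px('top',(390,480)),px('side',(115,378))))
c,s=np.cos(F[2]),np.sin(F[2]); d=B[:2]-F[:2]; print("block in frame",c*d[0]+s*d[1],-s*d[0]+c*d[1],B[2]-F[2])
E
```

```text
block [0.5272 0.0052 0.1614]
[[-0.6398  0.0956]
 [-0.3549 -0.5571]
 [ 0.7461 -0.155 ]
 [ 0.539  -0.4577]
 [ 0.1032 -0.5685]
 [-0.3468 -1.5028]
 [-0.7726  0.1166]
 [-0.3988  1.0984]
 [ 0.0266 -0.2013]]
frame [0.6484 0.0177 0.1398]
[[ 0.1453  0.0039]
 [-0.2341 -0.6022]
 [ 0.7597 -0.5798]
 [-0.8043  0.2795]
 [ 0.3814 -0.0229]
 [-0.927  -1.3917]]
grip [ 0.6615 -0.0713  0.1883]
r 0.2472982787690041 ang 0.6947986026232187
frame coords of grip [np.float64(0.0006048566354740388), np.float64(-0.08996928622329975)]
0.5 [[ 0.665  -0.1005  0.1499]] [[8.7063 0.8357]] [[ 3.0652 19.1752]]
0.6 [[ 0.6632 -0.0876  0.1712]] [[5.0527 0.2308]] [[1.6519 9.3909]]
0.7 [[ 0.6611 -0.0726  0.1911]] [[ 0.5453 -0.201 ]] [[-0.1534 -0.5059]]
0.7999999999999999 [[ 0.6587 -0.0557  0.2093]] [[-4.7961 -0.4454]] [[ -2.3221 -10.3466]]
0.8999999999999999 [[ 0.6561 -0.0372  0.2258]] [[-10.9336  -0.4901]] [[ -4.8166 -19.9634]]
0.9999999999999999 [[ 0.6533 -0.017   0.2404]] [[-17.8104  -0.3262]] [[ -7.5918 -29.1953]]
1.0999999999999999 [[0.6503 0.0044 0.2528]] [[-25.3505   0.0519]] [[-10.5971 -37.8937]]
hole h [0.4913 0.0221 0.035 ] [ 0.497  -0.0215  0.0348]
block in frame -0.12175203641099151 0.004544054095244327 0.02162283802611706
```

The fit agrees with the text: block hole height is 35 mm, bar radius 0.247 m and bar angle about 0.69 rad. First I move above the red end with the fingers shut, turning to line up with the frame.

Request:
arm_command:
  slide:
    - [0.04,-0.02,-0.03]
    - [0.08,-0.043,-0.05]
    - [0.12,-0.065,-0.05]
    - [0.16,-0.086,-0.05]
    - [0.2,-0.108,-0.05]
    - [0.24,-0.13,-0.05]
    - [0.28,-0.151,-0.05]
    - [0.32,-0.173,-0.05]
    - [0.36,-0.195,-0.05]
    - [0.4,-0.216,-0.05]
    - [0.44,-0.238,-0.05]
    - [0.48,-0.26,-0.05]
  turn:
    - [0,0,0.02]
    - [0,0,0.05]
    - [0,0,0.08]
    - [0,0,0.11]
    - [0,0,0.14]
    - [0,0,0.17]
    - [0,0,0.2]
    - [0,0,0.23]
    - [0,0,0.26]
    - [0,0,0.289]
    - [0,0,0.289]
    - [0,0,0.289]
  gripper: [1,1,1,1,1,1,1,1,1,1,1,1]

```text
clock: 1.3
eef_pos: [0.5993, -0.1536, 0.2809]
orientation: [0.0, 0.998, 0.07, -0.0]
contact_force: [0.9, 0.4, 0.0]
gripper_width: -0.003
gripper_force: 0.0
```

Request:
arm_command:
  slide:
    - [0.025,-0.023,0]
    - [0.05,-0.046,0]
    - [0.0725,-0.068,0]
    - [0.0725,-0.068,0.02]
    - [0.0725,-0.068,0.045]
    - [0.0725,-0.068,0.062]
    - [0.0725,-0.068,0.062]
  turn:
    - [0,0,0]
    - [0,0,0]
    - [0,0,0]
    - [0,0,0]
    - [0,0,0]
    - [0,0,0]
    - [0,0,0]
  gripper: [1,1,1,1,1,1,1]

```text
clock: 2.0
eef_pos: [0.659, -0.0776, 0.2157]
orientation: [-0.0, 0.998, 0.07, -0.003]
contact_force: [-0.6, 0.7, -0.8]
gripper_width: -0.003
gripper_force: 0.0
```

```bash
python3 - <<'E'
from bench import read_camera
import cv2
s=read_camera("side"); cv2.imwrite("pics/side1.png",s); t=read_camera("top")
import numpy as np
a=cv2.resize(s[110:260,220:350],None,fx=3.4,fy=3.4); b=cv2.resize(t[100:220,200:310],None,fx=3,fy=3)
o=np.zeros((510,780,3),np.uint8);o[:a.shape[0],:a.shape[1]]=a;o[:b.shape[0],450:450+b.shape[1]]=b
cv2.imwrite("pics/v1.png",o)
E
```

```text
(no output)
```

View pics/v1.png

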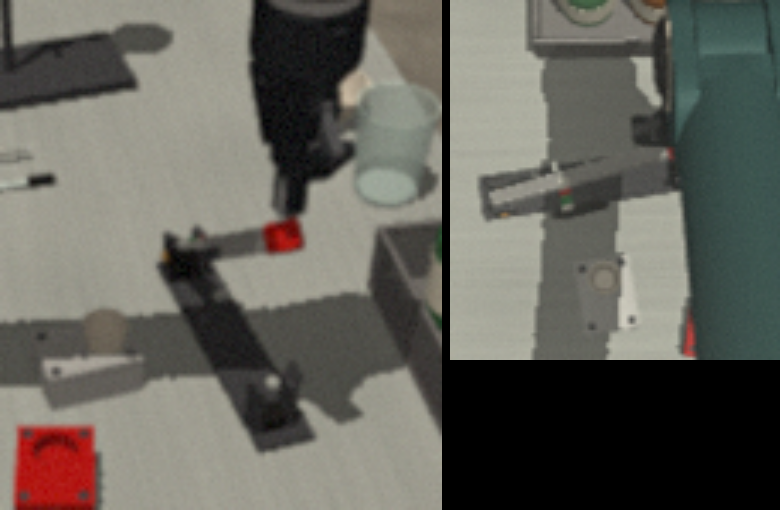

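Tip at (290,208) sits just above the red end at (285,222). I follow the arc down.

Request:
arm_command:
  slide:
    - [0.003,0.005,0.013]
    - [0.003,0.011,0.026]
    - [0.003,0.019,0.037]
    - [0.003,0.026,0.048]
    - [0.003,0.032,0.06]
    - [0.003,0.038,0.0715]
    - [0.003,0.044,0.084]
    - [0.003,0.049,0.096]
    - [0.003,0.053,0.108]
    - [0.003,0.056,0.121]
    - [0.003,0.059,0.134]
    - [0.003,0.061,0.147]
  turn:
    - [0,0,0]
    - [0,0,0]
    - [0,0,0]
    - [0,0,0]
    - [0,0,0]
    - [0,0,0]
    - [0,0,0]
    - [0,0,0]
    - [0,0,0]
    - [0,0,0]
    - [0,0,0]
    - [0,0,0]
  gripper: [1,1,1,1,1,1,1,1,1,1,1,1]

```text
clock: 3.3
eef_pos: [0.6753, -0.1459, 0.0737]
orientation: [0.005, 0.998, 0.068, 0.004]
contact_force: [4.2, -10.9, 2.3]
gripper_width: 0.0
gripper_force: 5.9
```

```bash
python3 - <<'E'
from bench import read_camera
import cv2
s=read_camera("side"); t=read_camera("top")
import numpy as np
a=cv2.resize(s[110:260,220:350],None,fx=3.4,fy=3.4); b=cv2.resize(t[100:220,200:310],None,fx=3,fy=3)
o=np.zeros((510,780,3),np.uint8);o[:a.shape[0],:a.shape[1]]=a;o[:b.shape[0],450:450+b.shape[1]]=b
cv2.imwrite("pics/v2.png",o)
E
```

```text
(no output)
```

View pics/v2.png

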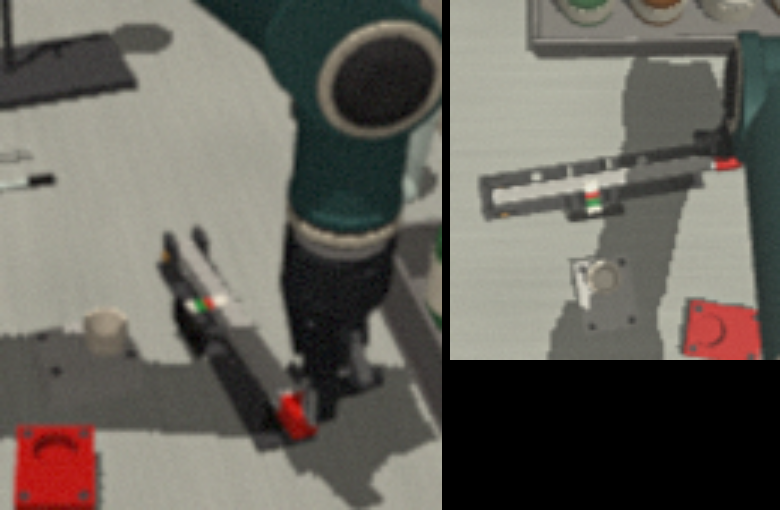

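```bash
python3 - <<'E'
from h import *
from bench import robot
np.set_printoptions(precision=3,suppress=True)
s=robot.get_state(); print(s['eef_pos'],s['orientation'],s['contact_force'])
F=[.6484,.0177,.1398]
def v(n,P):
    p=proj(n,P); return (p-[220,110])*3.4 if n=='side' else (p-[200,100])*3+[450,0]
for n in('side','top'):
    print(n,'tcp',v(n,s['eef_pos']),v(n,s['eef_pos']+np.array([0,0,.06])))
    for a in(0,.05,.1,.15,.2): print(a,v(n,w(F,[(0,100-250*np.cos(a),30+250*np.sin(a))])))
E
```

```text
[ 0.674 -0.144  0.072] [0.003 0.998 0.067 0.002] [-0.345 -1.367  0.301]
side tcp [[312.049 415.081]] [[319.853 355.794]]
0 [[296.065 442.097]]
0.05 [[297.301 430.451]]
0.1 [[298.217 418.109]]
0.15 [[298.801 405.105]]
0.2 [[299.045 391.476]]
top tcp [[743.15  150.132]] [[750.07  139.903]]
0 [[726.553 161.185]]
0.05 [[727.475 159.331]]
0.1 [[727.845 157.537]]
0.15 [[727.647 155.808]]
0.2 [[726.866 154.151]]
```

The bar is at about 0.1 rad, and the tip is on the outer corner of the red end at (297,415). I lift slightly, shift inward and press down.

Request:
arm_command:
  slide:
    - [0,0,-0.01]
    - [0,-0.006,-0.01]
    - [0,-0.01,-0.01]
    - [0,-0.01,0]
    - [0,-0.01,0.006]
    - [0,-0.01,0.012]
    - [0,-0.01,0.018]
    - [0,-0.01,0.023]
    - [0,-0.01,0.027]
    - [0,-0.01,0.03]
    - [0,-0.01,0.031]
    - [0,-0.01,0.031]
  turn:
    - [0,0,0]
    - [0,0,0]
    - [0,0,0]
    - [0,0,0]
    - [0,0,0]
    - [0,0,0]
    - [0,0,0]
    - [0,0,0]
    - [0,0,0]
    - [0,0,0]
    - [0,0,0]
    - [0,0,0]
  gripper: [1,1,1,1,1,1,1,1,1,1,1,1]

```text
clock: 4.6
eef_pos: [0.6709, -0.128, 0.0421]
orientation: [0.0, 0.998, 0.07, -0.0]
contact_force: [-3.2, -0.7, 5.3]
gripper_width: -0.002
gripper_force: 3.0
```

Request:
arm_command:
  slide:
    - [0,0,0.001]
    - [0,0,0.002]
    - [0,0,0.003]
    - [0,0,0.003]
  turn:
    - [0,0,0]
    - [0,0,0]
    - [0,0,0]
    - [0,0,0]
  gripper: [1,1,1,1]

```text
clock: 5.0
eef_pos: [0.671, -0.128, 0.0419]
orientation: [0.0, 0.998, 0.07, -0.0]
contact_force: [-9.6, 1.2, 20.8]
gripper_width: 0.004
gripper_force: 10.8
```

The bar is solidly down: z 0.042 with 21 N reaction. I lift, open and move above the bare half of the block.

Request:
arm_command:
  slide:
    - [0,0,-0.02]
    - [0,0,-0.06]
    - [0,0,-0.1]
    - [-0.03,-0.03,-0.13]
    - [-0.06,-0.06,-0.13]
    - [-0.09,-0.09,-0.13]
    - [-0.12,-0.12,-0.13]
    - [-0.144,-0.1515,-0.13]
    - [-0.144,-0.1515,-0.13]
    - [-0.144,-0.1515,-0.13]
  turn:
    - [0,0,0]
    - [0,0,0]
    - [0,0,0]
    - [0,0,0]
    - [0,0,0]
    - [0,0,0]
    - [0,0,0]
    - [0,0,0]
    - [0,0,0]
    - [0,0,0]
  gripper: [1,1,1,0,0,0,0,0,0,0]

```text
clock: 6.0
eef_pos: [0.5075, 0.0027, 0.1688]
orientation: [0.0, 0.998, 0.071, 0.001]
contact_force: [0.2, -0.7, 0.4]
gripper_width: 1.0
gripper_force: 0.0
```

```bash
python3 - <<'E'
from bench import read_camera
import cv2
s=read_camera("side"); t=read_camera("top")
import numpy as np
a=cv2.resize(s[130:260,220:340],None,fx=4,fy=4); b=cv2.resize(t[100:220,200:310],None,fx=2.9,fy=2.9)
o=np.zeros((525,800,3),np.uint8);o[:a.shape[0],:a.shape[1]]=a;o[:b.shape[0],481:481+b.shape[1]]=b
cv2.imwrite("pics/v3.png",o)
E
```

```text
(no output)
```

View pics/v3.png

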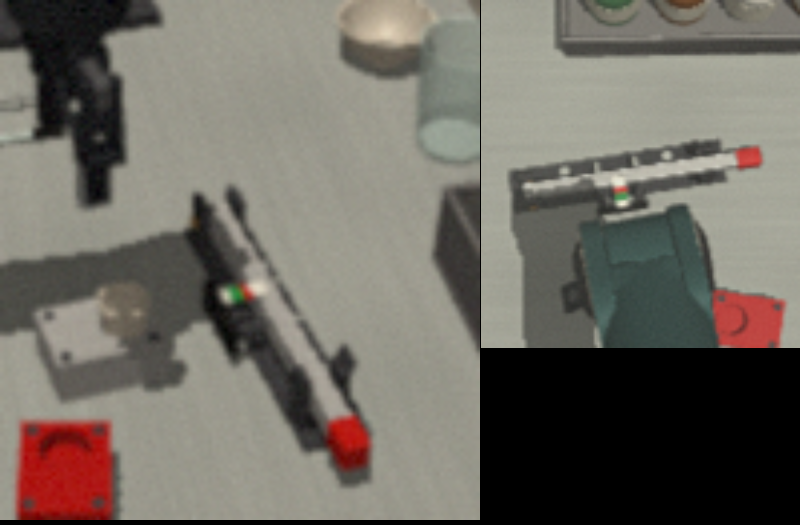

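The bar lies level in the catch, with its red end at (350,443). The block is untouched under the open gripper at (90,340). Now I descend and grip.

Request:
arm_command:
  slide:
    - [0,0,0.03]
    - [0,0,0.06]
    - [0,0,0.09]
    - [0,0,0.115]
    - [0,0,0.135]
    - [0,0,0.15]
    - [0,0,0.158]
    - [0,0,0.163]
    - [0,0,0.163]
    - [0,0,0.163]
  turn:
    - [0,0,0]
    - [0,0,0]
    - [0,0,0]
    - [0,0,0]
    - [0,0,0]
    - [0,0,0]
    - [0,0,0]
    - [0,0,0]
    - [0,0,0]
    - [0,0,0]
  gripper: [0,0,0,0,0,0,0,0,0,0]

```text
clock: 7.1
eef_pos: [0.508, 0.002, 0.0058]
orientation: [0.0, 0.998, 0.07, 0.001]
contact_force: [0.8, -0.1, 0.5]
gripper_width: 1.002
gripper_force: 0.0
```

Request:
arm_command:
  slide:
    - [0,0,0]
    - [0,0,0]
    - [0,0,0]
    - [0,0,0]
    - [0,0,0]
    - [0,0,0]
    - [0,0,0]
    - [0,0,0]
  turn:
    - [0,0,0]
    - [0,0,0]
    - [0,0,0]
    - [0,0,0]
    - [0,0,0]
    - [0,0,0]
    - [0,0,0]
    - [0,0,0]
  gripper: [0.08,0.14,0.2,0.25,0.3,0.35,0.4,0.4]

```text
clock: 7.9
eef_pos: [0.5075, 0.0023, 0.0059]
orientation: [0.0, 0.998, 0.07, 0.0]
contact_force: [-2.2, 0.6, 7.0]
gripper_width: 0.69
gripper_force: 64.3
```

Request:
arm_command:
  slide:
    - [0.003,0,0]
    - [0.007,0.001,0]
    - [0.011,0.002,0]
    - [0.015,0.003,0]
    - [0.019,0.004,0]
    - [0.023,0.004,0]
    - [0.027,0.004,0]
    - [0.03,0.004,0]
    - [0.033,0.004,0]
    - [0.035,0.004,0]
    - [0.036,0.004,0]
    - [0.036,0.004,0]
  turn:
    - [0,0,0]
    - [0,0,0]
    - [0,0,0]
    - [0,0,0]
    - [0,0,0]
    - [0,0,0]
    - [0,0,0]
    - [0,0,0]
    - [0,0,0]
    - [0,0,0]
    - [0,0,0]
    - [0,0,0]
  gripper: [0.4,0.4,0.4,0.4,0.4,0.4,0.4,0.4,0.4,0.4,0.4,0.4]

```text
clock: 9.1
eef_pos: [0.5381, 0.0025, 0.0057]
orientation: [0.001, 0.998, 0.07, -0.006]
contact_force: [-16.2, -1.9, 21.6]
gripper_width: 0.693
gripper_force: 66.4
```

```bash
python3 - <<'E'
from bench import read_camera
import cv2
s=read_camera("side"); cv2.imwrite("pics/side4.png",s)
cv2.imwrite("pics/v4.png",cv2.resize(s[175:255,215:320],None,fx=7,fy=7,interpolation=cv2.INTER_CUBIC))
E
```

```text
(no output)
```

View pics/v4.png

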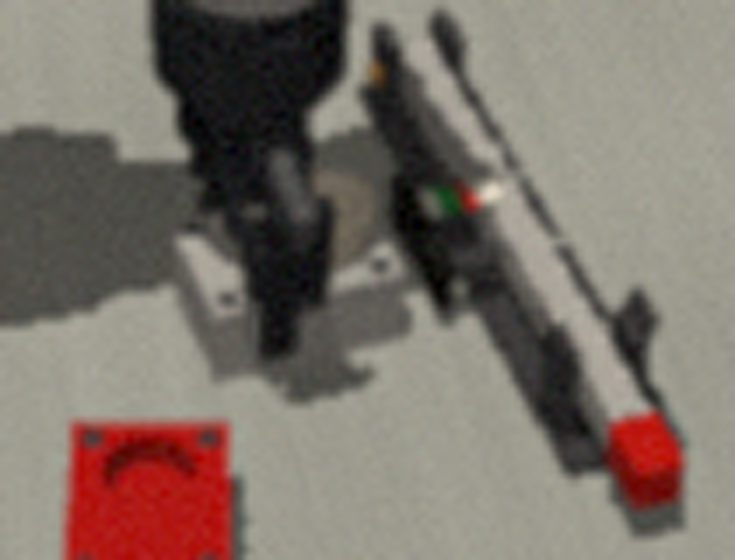

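The block is still clear of the pad, with a gap between (410,320) and (445,300). The cart friction is high because the hand presses down, so I ease up 3 mm.

Request:
arm_command:
  slide:
    - [0,0,-0.001]
    - [0,0,-0.002]
    - [0,0,-0.003]
    - [0,0,-0.003]
    - [0,0,-0.003]
  turn:
    - [0,0,0]
    - [0,0,0]
    - [0,0,0]
    - [0,0,0]
    - [0,0,0]
  gripper: [0.4,0.4,0.4,0.4,0.4]

```text
clock: 9.65
eef_pos: [0.5436, 0.0032, 0.008]
orientation: [-0.0, 0.998, 0.07, -0.0]
contact_force: [-0.4, 0.5, -3.5]
gripper_width: 0.689
gripper_force: 65.0
```

Request:
arm_command:
  slide:
    - [0,0,0.0008]
    - [0,0,0.0015]
    - [0.001,0,0.0015]
    - [0.002,0,0.0015]
    - [0.003,0,0.0015]
    - [0.004,0,0.0015]
    - [0.005,0,0.0015]
    - [0.005,0,0.0015]
    - [0.005,0,0.0015]
  turn:
    - [0,0,0]
    - [0,0,0]
    - [0,0,0]
    - [0,0,0]
    - [0,0,0]
    - [0,0,0]
    - [0,0,0]
    - [0,0,0]
    - [0,0,0]
  gripper: [0.4,0.4,0.4,0.4,0.4,0.4,0.4,0.4,0.4]

```text
clock: 10.55
eef_pos: [0.5485, 0.0039, 0.0067]
orientation: [0.0, 0.998, 0.07, -0.0]
contact_force: [0.4, -0.2, -4.0]
gripper_width: 0.69
gripper_force: 65.0
```

Request:
arm_command:
  slide:
    - [0,0,0.0005]
    - [0.0,0,0.001]
    - [0.001,0,0.001]
    - [0.002,0,0.001]
    - [0.003,0,0.001]
    - [0.004,0,0.001]
    - [0.005,0,0.001]
    - [0.006,0,0.001]
    - [0.007,0,0.001]
    - [0.008,0,0.001]
    - [0.008,0,0.001]
    - [0.008,0,0.001]
  turn:
    - [0,0,0]
    - [0,0,0]
    - [0,0,0]
    - [0,0,0]
    - [0,0,0]
    - [0,0,0]
    - [0,0,0]
    - [0,0,0]
    - [0,0,0]
    - [0,0,0]
    - [0,0,0]
    - [0,0,0]
  gripper: [0.4,0.4,0.4,0.4,0.4,0.4,0.4,0.4,0.4,0.4,0.4,0.4]

```text
clock: 11.75
eef_pos: [0.555, 0.0048, 0.0058]
orientation: [0.0, 0.998, 0.07, -0.002]
contact_force: [-7.5, -0.3, 7.5]
gripper_width: 0.69
gripper_force: 66.3
```

Request:
arm_command:
  slide:
    - [0,0,-0.0006]
    - [0,0,-0.0008]
    - [0,0,-0.0008]
    - [0,0,-0.0008]
  turn:
    - [0,0,0]
    - [0,0,0]
    - [0,0,0]
    - [0,0,0]
  gripper: [0.4,0.4,0.4,0.4]

```text
clock: 12.15
eef_pos: [0.5562, 0.0049, 0.0061]
orientation: [-0.0, 0.998, 0.07, -0.0]
contact_force: [-2.2, -1.2, -5.6]
gripper_width: 0.691
gripper_force: 65.4
```

Request:
arm_command:
  slide:
    - [0.001,0,0]
    - [0.002,0,0]
    - [0.003,0,0]
    - [0.004,0,0]
    - [0.005,0,0]
    - [0.006,0,0]
    - [0.007,0,0]
    - [0.007,0,0]
    - [0.007,0,0]
  turn:
    - [0,0,0]
    - [0,0,0]
    - [0,0,0]
    - [0,0,0]
    - [0,0,0]
    - [0,0,0]
    - [0,0,0]
    - [0,0,0]
    - [0,0,0]
  gripper: [0.4,0.4,0.4,0.4,0.4,0.4,0.4,0.4,0.4]

```text
clock: 13.05
eef_pos: [0.5618, 0.0057, 0.0062]
orientation: [0.0, 0.998, 0.07, -0.002]
contact_force: [-7.0, -1.4, -4.6]
gripper_width: 0.686
gripper_force: 65.5
```

```bash
python3 - <<'E'
from bench import read_camera,robot
import cv2,numpy as np
s=read_camera("side"); t=read_camera("top")
a=cv2.resize(s[175:245,225:305],None,fx=7,fy=7,interpolation=cv2.INTER_CUBIC)
b=cv2.resize(t[145:185,225:260],None,fx=6,fy=6,interpolation=cv2.INTER_CUBIC)
o=np.zeros((490,790,3),np.uint8);o[:,:560]=a;o[:240,570:780]=b
cv2.imwrite("pics/v5.png",o)
print(robot.get_state()['contact_force'],robot.get_state()['eef_pos'])
E
```

```text
[-6.50827028 -1.77168865 -4.32303934] [0.56177148 0.00567571 0.006116  ]
```

View pics/v5.png

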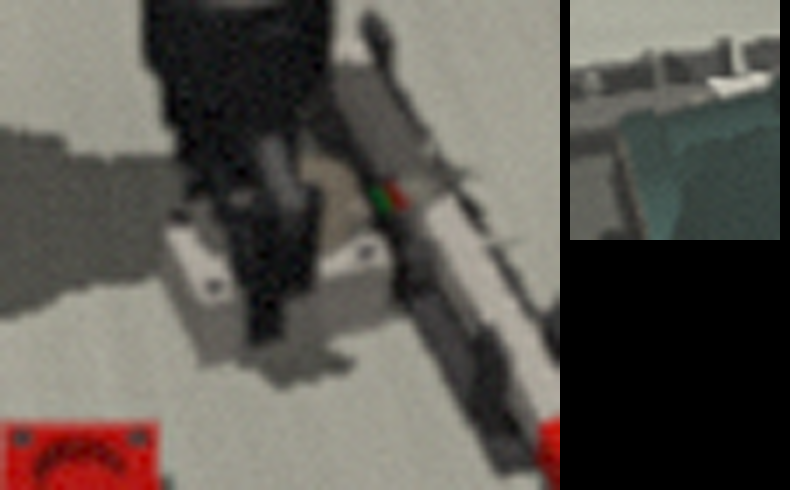

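The block's end is on the pad at (395,275), with the pointer just into green. The reaction is about 7 N and follows the spring's 0.8 N/mm. I add 4.5 mm.

Request:
arm_command:
  slide:
    - [0.001,0,0]
    - [0.002,0,0]
    - [0.003,0,0]
    - [0.004,0,0]
    - [0.005,0,0]
    - [0.005,0,0]
    - [0.005,0,0]
    - [0.005,0,0]
    - [0.005,0,0]
    - [0.005,0,0]
    - [0.005,0,0]
  turn:
    - [0,0,0]
    - [0,0,0]
    - [0,0,0]
    - [0,0,0]
    - [0,0,0]
    - [0,0,0]
    - [0,0,0]
    - [0,0,0]
    - [0,0,0]
    - [0,0,0]
    - [0,0,0]
  gripper: [0.4,0.4,0.4,0.4,0.4,0.4,0.4,0.4,0.4,0.4,0.4]

```text
clock: 14.25
eef_pos: [0.5656, 0.0062, 0.0061]
orientation: [0.0, 0.998, 0.069, -0.003]
contact_force: [-9.7, -2.1, -1.9]
gripper_width: 0.689
gripper_force: 65.8
```

```bash
python3 - <<'E'
from bench import read_camera,robot
import cv2,numpy as np
s=read_camera("side"); st=robot.get_state()
cv2.imwrite("pics/v6.png",cv2.resize(s[175:245,225:305],None,fx=7,fy=7,interpolation=cv2.INTER_CUBIC))
print(st['contact_force'],st['eef_pos'],st['clock'])
E
```

```text
[-9.69705303 -1.34745543 -1.90393935] [0.56563851 0.0061681  0.00608736] 14.3
```

View pics/v6.png

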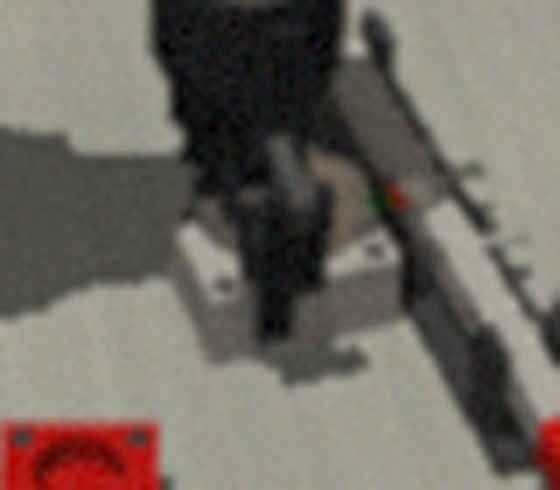

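The block is square on the pad with about 9.8 N reaction. The pointer is in the green at (375,200) and the crucible is still upright at (345,195). The tool is on the frame's centre line and steady, so I hand in.

```bash
python3 -c "
from bench import robot
print(robot.close_job())"
```

```text
the job is handed in; nothing more can be done
None
```

I handed the job in with the bar down in its catch and the block still held square on the pad at about 10 N (pad in about 12 mm, pointer in the green, crucible upright in its pocket); no verdict was shown.

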